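Seat the pallet plate on its three-ball kinematic mount

ROBOT

A 6-joint arm with a two-finger parallel gripper is mounted at the origin on a cart in front of the work surface, level with it; the furniture and walls round the work are solid. World frame = base frame: x ahead of the robot, y to its left, z up, the work surface at z = 0. Lengths are in m, angles in degrees, forces in N, time in s.
With the tool pointing down it reaches from about 0.4 to 0.825 m from the base axis. Payload 7 kg.
Tool frame: the origin (TCP) lies midway between the tips of the shut fingers; the grasp point (between the pads) lies 19 mm behind it; z points along the fingers, y is the direction in which the jaws open and shut (so a half turn about z gives the same grasp; the last joint's range is limited). The gripper opens to 88 mm and grips with 3 to 60 N. Pads are 19 mm wide; open, the fingers measure 130 mm over their backs; the gripper's body (78 mm by 193 mm) begins 47 mm behind the grasp point.
Start: joints at [-57.691, 20.546, 0.682, 0, -70.136, -16.507], TCP at [0.184, -0.649, 0.227] pointing down, gripper open.
Joint ranges: [-176.03, 176.03], [-82.01, 121.73], [-58.28, 71.71], [-173.87, 95.51], [-174.79, -0.11], [-173.66, 173.66]. Speed limits (degrees/s): [136.94, 136.94, 172.46, 180, 180, 180].

INTERFACE

Orientations are given as [roll, pitch, yaw] about the fixed x, y, z axes, in that order (R = Rz(yaw) Ry(pitch) Rx(roll)).
In Python, from plant import ctrl gives the robot as it stands. The module is installed in compiled form; this text tells all that it offers.
- The arm moves only by the tool arm_command, never from a script. Its argument "targets" is a list that holds one entry, the list of rows, each a list of 7 numbers: the turn, a rotation vector about the world's x, y, z in rad, then the shift along the world's x, y, z in cm, then the opening, from 0 (shut) to 1 (fully open). A call has 1 to 8 rows; each row is the pose to reach, as a shift and turn from the pose commanded when the call began; what a row does not reach only later rows make up. A row lasts 1/12 s, in which the tool goes at most 41.7 mm and 7.16 degrees, less where a joint would pass 70% of its speed; a pose out of reach is approached as far as the arm can. A call with a gripper value outside its range is refused whole. The fingers move at their own pace and stop on an object; the grip force is fixed at half the most. Time passes only in rows, so rows that repeat a pose let the fingers close. It gives the time, the measured TCP pose, the force and the opening at its end, in the units of the state.
- ctrl.get_obs(): the state, without advancing time (a new reading comes with each control period).
- ctrl.snapshot(name): name is "scene" or "side" or "wrist"; returns the picture (480x640x3 uint8, blue, green, red); there is no depth.
- ctrl.camera_model(name): a dict with "K" (3x3 intrinsics, pixels), "distortion" ([k1, k2, p1, p2, k3] as OpenCV has them; the pictures are not rectified), "xyz" and "rotation" of the camera in the world. Camera axes: x right, y up, looking along -z (the intrinsics and any distortion apply to the point x, -y, -z); pixel columns grow to the right and rows downward; lengths in m; the calibration is good to about 2 mm. A picture is of the moment at which its call begins: read the wrist's pose just before it. camera_model takes no time and is no camera call; for the wrist camera it gives the pose at the moment of the call.
- ctrl.close_job(): hands the job in, once; it reports no verdict.
The state is a dict: "clock": time; "joint_pos": joint angles; "qvel": joint speeds; "tau": joint torques, N m; "tool_pos": TCP position; "orientation": TCP orientation; "force": force on the tool from outside, world axes, zero at the start; "moment": the same for the moment, N m; "opening": finger opening in m.
Only numpy, scipy, OpenCV 4.12 (cv2) and the standard library are available. Lean on these libraries where they do the work, as an engineer would, in place of code of your own. Each camera call takes 0.05 s, during which the arm holds its last target. There are 200 camera calls.

TASK

Pick up the loose pallet plate by its upright grip, set it on the three-ball mount with its narrow nose over the mount's narrow nose, and press it down by hand, not by dropping it, until both sprung rollers have snapped over its bevelled side edges and pull it home. Then bed it on its balls with one firm push of about 15 N straight down, and never press harder than 25 N. Let go of it seated level, and leave the vee block and the brass disc on the bench where they are.

Things in the scene. Friction and masses are not known exactly. Their poses are not given: they have to be found in the camera images.
- plate_grip (a point): centre of the loose dark plate's upright grip block (20 mm along plate x, 36 mm along y; top 69 mm over the plate's underside); 46 mm above the underside, 27 mm above the 8 mm slab. Plate axes: z up, -x to the narrow nose, y to the bevelled side edges (y = +-58 mm) that the rollers catch. Close along plate x, so the fingers clear the rollers. 0.3 to 0.65 kg, balanced on the grip axis
- plate_nose (a point): point on top of the slab, 19 mm above the plate's underside, 40 mm from the grip axis towards the nose (plate x = -40 mm; nose 44 mm wide, its tip at -59), over the nose's vee pad. The other two vee pads are at x = +20, y = +-35 mm; the vees, 22 mm wide and 11 mm deep, run towards the grip axis
- mount_axis (a point): point on the fixed mount's upright axis, 14 mm above the bench, on its round foot (116 mm). Axes as the seated plate's: -x to the nose with the single ball. The head on top is clamped at a height that varies and is not measured: centres of its three 18 mm balls 69 to 104 mm above the bench. Home, the plate's underside is 1.7 mm above these and its grip is on the axis; roller tops are 27 mm above them
- mount_nose (a point): point of the mount straight below the single ball of its nose, 40 mm from the axis (mount x = -40 mm), 14 mm above the bench
- clip_left (a joint): angle of the sprung roller arm at the mount's +y side: 0 empty, grows outward. The plate's lower bevel meets the roller about 13 mm above home; pressing spreads the arm to 0.14 rad until the edge passes it some 6 mm above home; then the roller snaps over the upper bevel and pulls the plate down, reading 0.03 to 0.055 when home. Passing both takes 10 to 20 N with the plate's weight, which alone does not do it
- clip_right (a joint): the same for the sprung roller arm at the mount's -y side (the sides may snap one after the other). Home, springs hold the plate down with some 10 N; all contact forces at balls and rollers, sideways ones too, then add up to 30 to 37 N; each newton of push adds about 1.4 N. A push straight down on the flat top of the grip beds it best
- vee: small grey steel vee block on the bench, 50 x 60 x 36 mm; origin at the centre of its underside; a bystander
- brass: brass disc on the bench, 51 mm across, 11 mm high; origin at the centre of its underside; a bystander
Mind the look-alikes: they are no part of the job. Leave any purple or turquoise look-alike of the part that bears plate_grip alone.

How it is judged (in metres and radians):
On the way, in this order (a step that is already met when the one before it is completed fails the run):
1. the fingers press the plate past the sprung rollers (on the plate while a roller arm is spread beyond 0.09 rad) (contact force between the fingers and plate above 1 N and value of joint any of clip_left, clip_right above 0.09 rad and horizontal distance between plate_grip and mount_axis below 0.015 m), for 0.02 s.
2. the plate is bedded: home on the balls, the fingers push it so that its contact forces on the mount add up to over 41 N (z of plate_grip in the frame of head below 0.0735 m and angle between plate_grip's own z axis and vertical below 0.03 rad and contact force between the fingers and plate above 1 N and contact force between plate and head above 41 N), for 0.06 s.
At the end, for the whole second after the job is handed in: The plate is fully down on the three balls of the head (within 2 mm of home), nose over nose, within 4 mm of the mount axis and level within 0.03 rad, both sprung rollers bearing on its side edges with over 0.5 N, released and at rest (z of plate_grip in the frame of head below 0.0735 m and contact force between plate and clip_left above 0.5 N and contact force between plate and clip_right above 0.5 N and horizontal distance between plate_grip and mount_axis below 0.004 m and horizontal distance between plate_nose and mount_nose below 0.004 m and angle between plate_grip's own z axis and vertical below 0.03 rad and linear speed of plate below 0.02 m/s); the robot touches nothing.
It fails at once if the fingers force the plate: while they are on it, its contact forces on the mount add up to more than 80 N (contact force between the fingers and plate above 1 N and contact force between plate and head above 80 N).
It fails at once if a bystander (vee block or brass disc) is moved by more than 15 mm (distance of any of vee, brass from where it was at the start of the episode above 0.015 m).
It also fails if it takes over 58 s, if anything falls off the work surface, if the arm or the gripper's body presses on something with over 40 N, if the wrist force passes 120 N, or if a joint passes its speed limit or range.

## Working session

There is one attempt and no reset: what is moved stays moved. The work goes in short steps, Python scripts to look and compute and a tool call to move; the robot and the scene stay as the last step left them, time stands still between calls to the robot, and variables do not carry over. Pictures are saved under pics/ and viewed, about 8 in all and at most 12, crops included, and the job is handed in when it is done.

Besides the shell and the picture viewer there is one more tool, called after ">>>" as name([rows], argument=value, ...), one row to a line, values as JSON. arm_command: Moves the arm, as the interface text tells. Its arguments: {"type":"object","properties":{"targets":{"type":"array","items":{"type":"array","items":{"type":"array","items":{"type":"number"}}}}},"required":["targets"]}

```bash
mkdir -p pics; ls; cat > h.py <<'E'
import numpy as np, cv2
from plant import ctrl
def cam(n):
    m=ctrl.camera_model(n); return {k:np.array(v,float) for k,v in m.items() if k in("K","distortion","xyz","rotation")}
def ray(m,px):
    u=cv2.undistortPoints(np.array(px,float).reshape(-1,1,2),m["K"],m["distortion"]).reshape(-1,2)
    d=np.c_[u[:,0],-u[:,1],-np.ones(len(u))]@m["rotation"].T
    return d/np.linalg.norm(d,axis=1)[:,None]
def plane(m,px,z):
    d=ray(m,px); return m["xyz"]+d*((z-m["xyz"][2])/d[:,2])[:,None]
def proj(m,P):
    p=(np.atleast_2d(P)-m["xyz"])@m["rotation"]; p=p*[1,-1,-1]
    return cv2.projectPoints(p.reshape(-1,1,3),np.zeros(3),np.zeros(3),m["K"],m["distortion"])[0].reshape(-1,2)
def tri(m1,p1,m2,p2):
    A=np.zeros((3,3));b=np.zeros(3);
    for m,p in((m1,p1),(m2,p2)):
        d=ray(m,p)[0];Q=np.eye(3)-np.outer(d,d);A+=Q;b+=Q@m["xyz"]
    return np.linalg.solve(A,b)
E
python3 - <<'E'
from h import *
for n in("scene","side","wrist"):
    m=cam(n)
    if n=="scene": print(ctrl.camera_model(n))
    i=ctrl.snapshot(n);cv2.imwrite(f"pics/{n}0.png",i);print(n,m["xyz"],m["rotation"][:,2])
print(ctrl.get_obs())
E
```

```text
pics
{'K': array([[481.23298516,   0.        , 319.95886451],
       [  0.        , 481.23298516, 245.83186399],
       [  0.        ,   0.        ,   1.        ]]), 'distortion': array([-0.13303112,  0.        ,  0.        ,  0.        ,  0.        ]), 'xyz': array([0.19450283, 0.54369044, 0.63858632]), 'rotation': array([  49.04245591,    1.04609967, -148.90853555])}Traceback (most recent call last):
  File "<stdin>", line 5, in <module>
IndexError: too many indices for array: array is 1-dimensional, but 2 were indexed
```

```bash
python3 - <<'E'
s=open('h.py').read()
s=s.replace('''    m=ctrl.camera_model(n); return {k:np.array(v,float) for k,v in m.items() if k in("K","distortion","xyz","rotation")}''','''    m={k:np.array(v,float) for k,v in ctrl.camera_model(n).items() if k in("K","distortion","xyz","rotation")}
    m["rotation"]=Rot.from_euler("xyz",m["rotation"],degrees=True).as_matrix(); return m''').replace("import numpy as np, cv2","import numpy as np, cv2\nfrom scipy.spatial.transform import Rotation as Rot")
open('h.py','w').write(s)
E
python3 - <<'E'
from h import *
for n in("scene","side","wrist"):
    m=cam(n)
    i=ctrl.snapshot(n);cv2.imwrite(f"pics/{n}0.png",i);print(n,m["xyz"],m["rotation"][:,2])
print(ctrl.get_obs())
E
```

```text
scene [0.19450283 0.54369044 0.63858632] [-0.4002355   0.64052714  0.65539036]
side [ 0.4995306  -0.73017154  0.67891544] [-0.05345185 -0.76990189  0.63591979]
wrist [ 0.10622952 -0.67108794  0.38364677] [-0.28514559 -0.0828168   0.95489967]
{'clock': 0.2, 'joint_pos': array([-5.76909170e+01,  2.05769317e+01,  6.53349973e-01, -8.36307044e-03,
       -7.01353671e+01, -1.65068717e+01]), 'qvel': array([-0.04724946, -0.15860754,  0.18192775,  0.09757689, -0.07797259,
       -0.05441787]), 'tau': array([ 5.92365468e-04, -5.82554376e+01,  2.92981696e+01,  6.99299812e+00,
        8.13520892e-03, -1.29639816e-04]), 'tool_pos': array([ 0.18369559, -0.64922784,  0.22597212]), 'orientation': array([ 1.79941247e+02, -9.21073237e-03, -1.64200630e+02]), 'force': array([ 0.34520847, -0.47402193, -0.29328403]), 'moment': array([-0.03704194, -0.00360039,  0.03900738]), 'opening': 0.08719116568441147}
```

View pics/scene0.png

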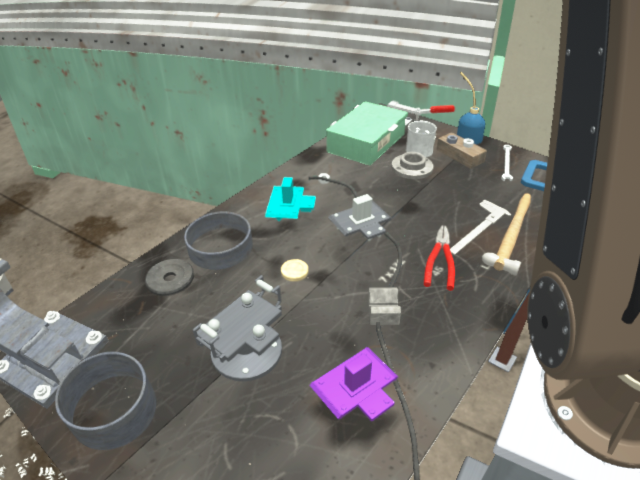

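View pics/side0.png

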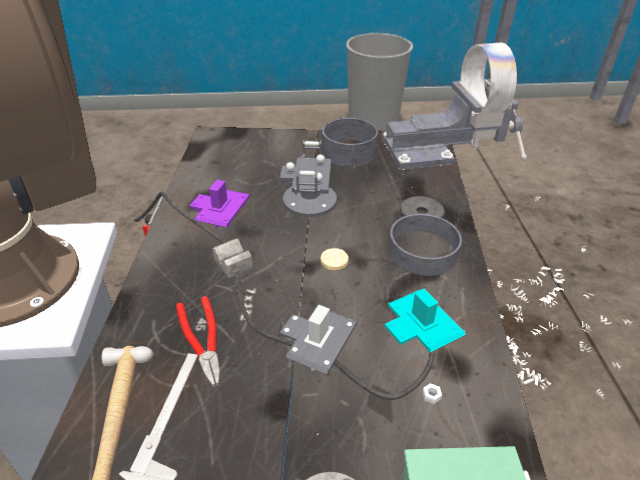

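Scene picture: the candidates are a dark plate with a light grip at scene (361,212) / side (319,330), a purple one at scene (356,385) / side (220,203), and a turquoise one at scene (290,200) / side (425,322). By the description I choose the dark one. The mount is at scene (246,335) / side (310,185). I check the choice in one close composite.

```bash
python3 - <<'E'
import cv2,numpy as np
a=cv2.imread("pics/scene0.png");b=cv2.imread("pics/side0.png")
def c(i,x,y,w=100,h=75):return cv2.resize(i[y:y+h,x:x+w],(400,300),interpolation=cv2.INTER_CUBIC)
cv2.imwrite("pics/c1.png",np.vstack([np.hstack([c(a,312,178),c(b,270,298)]),np.hstack([c(a,187,277,120,90)[:300,:400],c(b,260,140)])]))
E
```

```text
(no output)
```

View pics/c1.png

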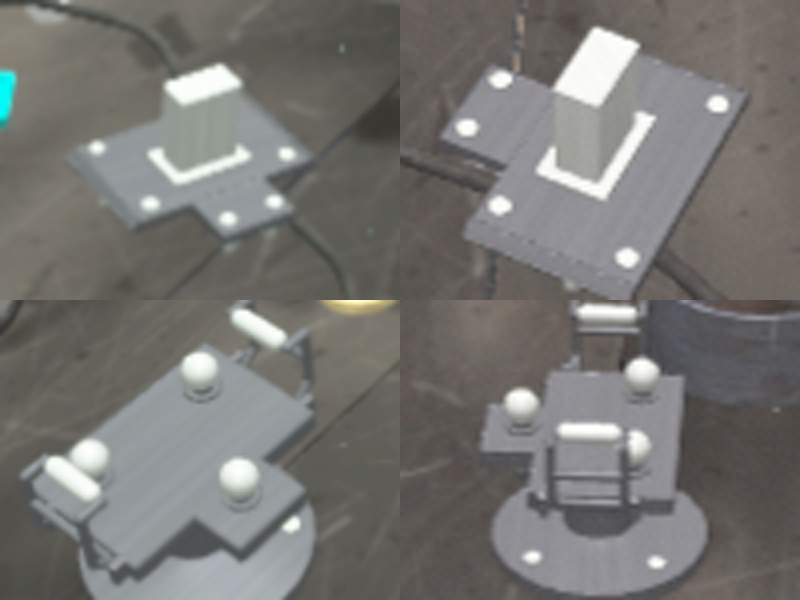

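Crops: dark plate with white grip; its nose (two screw dots) points lower-right in scene, up-left in side (towards −x). Mount: balls at scene (247,298), (214,325), nose (259,331), rollers at the two sides. Nose also towards −x.

```bash
python3 - <<'E'
from h import *
s=cam("scene");d=cam("side")
f=lambda p,o,k:((np.array(p,float)+.5)/k-.5+o)
S=lambda p:f(p,(312,178),4); D=lambda p:f(np.array(p)-(400,0),(270,298),4)
MS=lambda p:f(np.array(p)-(0,300),(187,277),10/3); MD=lambda p:f(np.array(p)-(400,300),(260,140),4)
gt=tri(s,S((203,85)),d,D((597,67)));print("griptop tri",gt,"planes",plane(s,S((203,85)),.069),plane(d,D((597,67)),.069))
for a,b in (((228,218),(467,128)),((274,201),(500,79)),((288,154),(718,104)),((96,148),(627,258)),((150,203),(499,205))):
    print("dot",plane(s,S(a),.019),plane(d,D(b),.019),tri(s,S(a),d,D(b)))
for n,a,b in (("A",(200,371),(634,448)),("B",(90,459),(642,375)),("N",(239,481),(521,406)),("rA",(259,327),(590,433)),("rB",(73,479),(607,313))):
    print(n,tri(s,MS(a),d,MD(b)))
E
```

```text
griptop tri [ 0.54429219 -0.18203953  0.06810118] planes [[ 0.54275265 -0.1807872   0.069     ]] [[ 0.54508157 -0.18241613  0.069     ]]
dot [[ 0.50915974 -0.14736935  0.019     ]] [[ 0.4947513  -0.16631548  0.019     ]] [ 0.50336488 -0.15598034  0.01143815]
dot [[ 0.49488921 -0.17142475  0.019     ]] [[ 0.5088874  -0.14138201  0.019     ]] [ 0.49918156 -0.15685629  0.0318133 ]
dot [[ 0.50564316 -0.21090557  0.019     ]] [[ 0.59596587 -0.16051535  0.019     ]] [ 0.5469189  -0.19587366  0.03814252]
dot [[ 0.59621565 -0.16495692  0.019     ]] [[ 0.55292669 -0.23342877  0.019     ]] [ 0.58291489 -0.19709815 -0.01030198]
dot [[ 0.54923034 -0.1383245   0.019     ]] [[ 0.50595594 -0.20541231  0.019     ]] [ 0.53380173 -0.16971578 -0.00886076]
A [0.56871498 0.16774945 0.08587358]
B [0.57822725 0.23634306 0.08617772]
N [0.51360357 0.21148855 0.08530992]
rA [0.54591636 0.14742408 0.10907376]
rB [0.56139356 0.2615182  0.10931876]
```

>>> arm_command([
  [[0,0,0.12,4.5,2,0,1],[0,0,0.24,6.6,5.5,0,1],[0,0,0.36,8.7,9,0,1],[0,0,0.48,10.8,12.5,0,1],[0,0,0.6,12.9,16,0,1],[0,0,0.7,15,19.4,0,1],[0,0,0.75,17.2,22.8,0,1],[0,0,0.75,19.5,26.2,0,1]],
])

```text
clock: 0.87
tool_pos: [0.3793, -0.3855, 0.2267]
orientation: [-180.0, 0.0, -121.0]
force: [1.5, -1.1, -0.7]
opening: 0.0876
```

>>> arm_command([
  [[0,0,0,2.4,3,0,1],[0,0,0,4.8,6,0,1],[0,0,0,7.2,9,0,1],[0,0,0,9.6,12,0,1],[0,0,0,12,15,0,1],[0,0,0,14.4,18,0,1],[0,0,0,16.5,20.5,0,1],[0,0,0,16.5,20.5,0,1]],
])

```text
clock: 1.53
tool_pos: [0.547, -0.1787, 0.2261]
orientation: [-180.0, 0.0, -121.0]
force: [0.2, -0.9, -0.4]
opening: 0.0878
```

```bash
python3 - <<'E'
from h import *
m=cam("wrist");i=ctrl.snapshot("wrist");cv2.imwrite("pics/w1.png",i)
print(ctrl.get_obs(),m["xyz"],proj(m,[[.544,-.182,.069],[.502,-.157,.019]]))
E
```

```text
{'clock': 1.5833, 'joint_pos': array([ 1.22442640e+00,  1.11608169e+01, -1.23486096e+01, -7.81386365e-03,
       -6.65184423e+01, -3.22448354e+01]), 'qvel': array([-2.54545747, -1.08726282, -1.51180358,  0.02506159, -0.51170198,
        1.6729234 ]), 'tau': array([  1.3422136 , -43.91906261,  29.36406255,   6.87872306,
         0.13836181,  -0.38975299]), 'tool_pos': array([ 0.54534597, -0.18014054,  0.22602744]), 'orientation': array([ 1.79972606e+02, -8.80897392e-03, -1.21023522e+02]), 'force': array([-0.21865019,  0.04488584,  0.25083046]), 'moment': array([-0.01180246,  0.0946977 , -0.00783051]), 'opening': 0.08772140156307352} [ 0.50543897 -0.24774879  0.38390592] [[320.35068663 210.44281591]
 [373.99037185 197.27675226]]
```

View pics/w1.png

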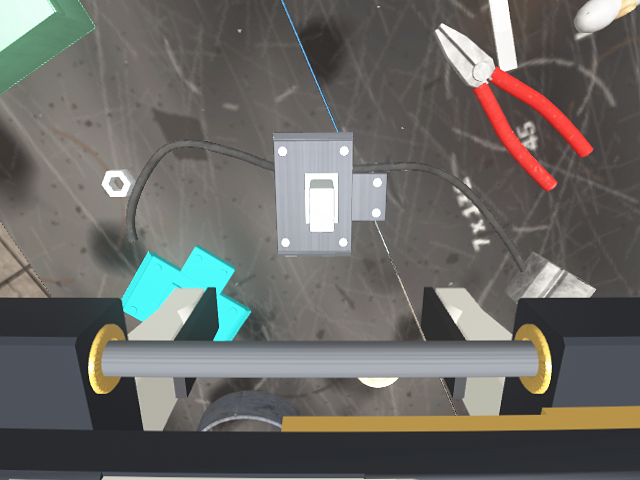

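Wrist view: dark plate with white grip top at (321,211), slab dots (282,152),(344,151),(285,243),(343,243), nose dots (376,183),(376,213). This is the right plate.

```bash
python3 - <<'E'
from h import *
m=cam("wrist")
i=cv2.imread("pics/w1.png")
h=cv2.threshold(cv2.cvtColor(i,cv2.COLOR_BGR2GRAY),225,255,0)[1][120:270,255:400]
n,l,st,c=cv2.connectedComponentsWithStats(h)
for k in range(1,n):
    if st[k,4]>15: print(st[k,:],c[k]+(255,120))
P=plane(m,[(282,152),(344,151),(285,243),(343,243),(376,183),(376,213)],.019)
print(P.round(4),P[:4].mean(0)); v=P[4:].mean(0)-P[:4].mean(0);print(np.degrees(np.arctan2(v[1],v[0])))
for a,b in((1,0),(3,2)): v=P[a]-P[b];print(np.degrees(np.arctan2(v[1],v[0])))
for a,b in((0,2),(1,3)): v=P[a]-P[b];print(np.degrees(np.arctan2(v[1],v[0])))
print(plane(m,[(321,211)],.069))
E
```

```text
[23 26  9 10 69] [282.05797101 150.89855072]
[85 26  9 10 67] [343.65671642 150.56716418]
[  50   53   33   59 1629] [321.20564764 203.03314917]
[118  58   9   9  66] [376.93939394 182.03030303]
[117  88   9   9  60] [375.78333333 212.46666667]
[ 26 118   9   9  54] [285.14814815 242.16666667]
[ 84 118   9   9  55] [342.74545455 241.72727273]
[[ 0.55   -0.2357  0.019 ]
 [ 0.5028 -0.2083  0.019 ]
 [ 0.5929 -0.1632  0.019 ]
 [ 0.5462 -0.1351  0.019 ]
 [ 0.4923 -0.169   0.019 ]
 [ 0.5057 -0.1446  0.019 ]] [ 0.54797942 -0.18557909  0.019     ]
149.55053179651566
149.8888128890344
148.97241987294024
-120.62104984139124
-120.63275028928346
[[ 0.54199001 -0.18279589  0.069     ]]
```

>>> arm_command([
  [[0,0,0.007,0,0,-3.5,1],[0,0,0.007,0,0,-7,1],[0,0,0.007,0,0,-10.5,1],[0,0,0.007,0,0,-14,1],[0,0,0.007,0,0,-17,1],[0,0,0.007,0,0,-19,1],[0,0,0.007,0,0,-19.8,1],[0,0,0.007,0,0,-19.8,1]],
])

```text
clock: 2.25
tool_pos: [0.5421, -0.183, 0.0267]
orientation: [179.8, -0.1, -120.9]
force: [-0.2, 0.3, -0.5]
opening: 0.0877
```

>>> arm_command([
  [[0,0,0,0,0,0,0],[0,0,0,0,0,0,0],[0,0,0,0,0,0,0],[0,0,0,0,0,0,0],[0,0,0,0,0,0,0],[0,0,0,0,0,0,0],[0,0,0,0,0,0,0],[0,0,0,0,0,0,0]],
])

```text
clock: 2.92
tool_pos: [0.5439, -0.1824, 0.0287]
orientation: [-180.0, 0.0, -120.8]
force: [-0.1, 0.4, 0.1]
opening: 0.04
```

>>> arm_command([
  [[0,0,0,0,0,0,0],[0,0,0,0,0,0,0],[0,0,0,0,0,0.5,0],[0,0,0,0,0,1.5,0],[0,0,0,0,0,3,0],[0,0,0,0,0,4,0],[0,0,0,0,0,4,0],[0,0,0,0,0,4,0]],
])

```text
clock: 3.58
tool_pos: [0.5442, -0.1824, 0.0693]
orientation: [-179.9, 0.1, -120.8]
force: [0.1, -0.5, -4.6]
opening: 0.0202
```

>>> arm_command([
  [[0,0,0,0,0,3.5,0],[0,0,0,0,0.5,7,0],[0,0,0.06,0.2,2,10.5,0],[0,0,0.12,0.3,5,13,0],[0,0,0.18,0.4,8.5,14.6,0],[0,0,0.24,0.5,12,14.6,0],[0,0,0.3,0.6,15.5,14.6,0],[0,0,0.36,0.7,19,14.6,0]],
])

```text
clock: 4.25
tool_pos: [0.55, 0.0091, 0.2141]
orientation: [180.0, 0.0, -100.1]
force: [0.5, 0.2, -4.3]
opening: 0.0201
```

>>> arm_command([
  [[0,0,0.026,0.1,3.5,0,0],[0,0,0.026,0.2,7,0,0],[0,0,0.026,0.2,10.5,0,0],[0,0,0.026,0.2,14,0,0],[0,0,0.026,0.2,17,0,0],[0,0,0.026,0.2,19,0,0],[0,0,0.026,0.2,19.8,0,0],[0,0,0.026,0.2,19.8,0,0]],
])

```text
clock: 4.92
tool_pos: [0.5522, 0.2071, 0.2132]
orientation: [179.9, -0.1, -98.6]
force: [0.5, -0.7, -3.9]
opening: 0.0197
```

```bash
python3 - <<'E'
from h import *
o=ctrl.get_obs();print(o["tool_pos"],o["orientation"],o["force"])
T=o["tool_pos"]+[0,0,.040]
a=ctrl.snapshot("scene");b=ctrl.snapshot("side")
cv2.imwrite("pics/scene2.png",a);cv2.imwrite("pics/side2.png",b)
out=[]
for n,i in(("scene",a),("side",b)):
    p=proj(cam(n),T)[0];x,y=int(p[0])-50,int(p[1])-40;print(n,p,x,y)
    out.append(cv2.resize(i[y:y+150,x:x+100],(400,600),interpolation=cv2.INTER_CUBIC))
cv2.imwrite("pics/c2.png",np.hstack(out))
E
```

```text
[0.55216285 0.20710422 0.21319465] [ 1.79908212e+02 -5.84185766e-02 -9.85953462e+01] [ 0.45193392 -0.69465765 -3.88279298]
scene [221.80171742 232.38305864] 171 192
side [307.74793002  89.80929329] 257 49
```

View pics/c2.png

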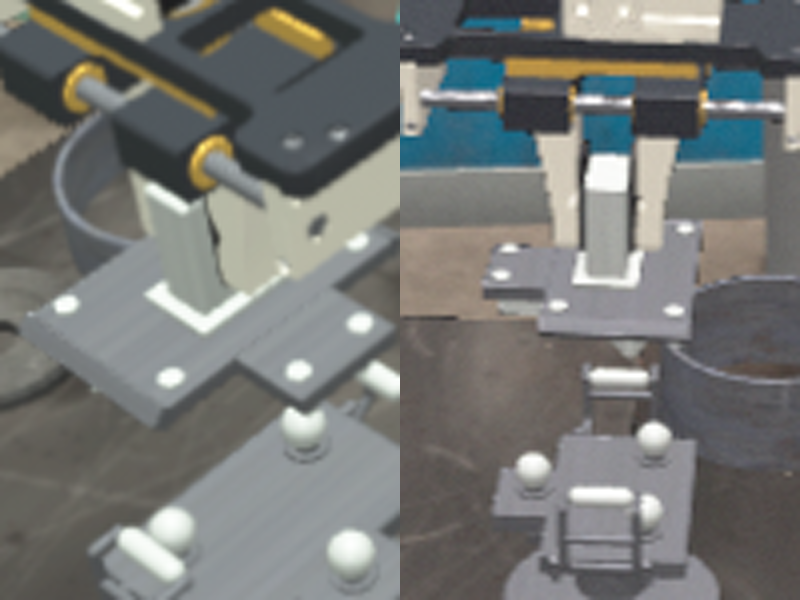

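Crops: plate held level above the mount, nose the same way as the mount nose. Compare slab dots with balls.

```bash
python3 - <<'E'
from h import *
s=cam("scene");d=cam("side")
f=lambda p,o:((np.array(p,float)+.5)/4-.5+o)
S=lambda p:f(p,(171,192)); D=lambda p:f(np.array(p)-(400,0),(257,49))
z=ctrl.get_obs()["tool_pos"][2]-.0285+.019;print(z,ctrl.get_obs()["tool_pos"])
for n,a,b in(("N+ ",(298,371),(509,247)),("N- ",(361,322),(502,275)),("M1",(171,377),(0,0)),("M-x-y",(359,240),(558,304)),("M+y+x",(66,305),(684,228)),("M+x-y",(0,0),(674,310))):
    o=[]
    if a!=(0,0):o.append(plane(s,S(a),z)[0])
    if b!=(0,0):o.append(plane(d,D(b),z)[0])
    print(n,*[q.round(4) for q in o],tri(s,S(a),d,D(b)).round(4) if len(o)==2 else "")
for n,a,b in(("A",(302,428),(648,513)),("B",(170,532),(654,441)),("N",(352,555),(534,471))):
    print(n,plane(s,S(a),.0858)[0].round(4),plane(d,D(b),.0858)[0].round(4),tri(s,S(a),d,D(b)).round(4))
E
```

```text
0.20415755742665734 [0.55222281 0.20510517 0.21365756]
N+  [0.5037 0.2305 0.2042] [0.5066 0.2252 0.2042] [0.5061 0.2288 0.2019]
N-  [0.4996 0.2022 0.2042] [0.5026 0.1964 0.2042] [0.502  0.2003 0.2018]
M1 [0.5373 0.2533 0.2042] 
M-x-y [0.5242 0.17   0.2042] [0.5279 0.166  0.2042] [0.527  0.1682 0.2023]
M+y+x [0.5901 0.2456 0.2042] [0.593  0.2401 0.2042] [0.5929 0.244  0.2019]
M+x-y [0.581  0.1567 0.2042] 
A [0.5673 0.1694 0.0858] [0.5707 0.1679 0.0858] [0.5696 0.1685 0.0846]
B [0.5778 0.237  0.0858] [0.5789 0.2358 0.0858] [0.5787 0.2366 0.0851]
N [0.5124 0.2107 0.0858] [0.5151 0.2106 0.0858] [0.514  0.2104 0.0853]
```

>>> arm_command([
  [[0,0,0.01,0,-0.1,-2,0],[0,0,0.01,0,-0.1,-4,0],[0,0,0.01,0,-0.1,-5.5,0],[0,0,0.01,0,-0.1,-6.5,0],[0,0,0.01,0,-0.1,-7.2,0],[0,0,0.01,0,-0.1,-7.6,0],[0,0,0.01,0,-0.1,-7.6,0],[0,0,0.01,0,-0.1,-7.6,0]],
])

```text
clock: 5.68
tool_pos: [0.5532, 0.2044, 0.1391]
orientation: [-180.0, 0.0, -98.1]
force: [0.2, 0.2, -3.7]
opening: 0.0199
```

>>> arm_command([
  [[0,0,0,0,0,-0.1,0],[0,0,0,0,0,-0.2,0],[0,0,0,0,0,-0.3,0],[0,0,0,0,0,-0.4,0],[0,0,0,0,0,-0.4,0]],
])

```text
clock: 6.1
tool_pos: [0.5527, 0.2046, 0.1345]
orientation: [180.0, -0.0, -98.1]
force: [-0.2, 0.1, -4.4]
opening: 0.0199
```

>>> arm_command([
  [[0,0,0,0,0,-0.1,0],[0,0,0,0,0,-0.2,0],[0,0,0,0,0,-0.3,0],[0,0,0,0,0,-0.3,0]],
])

```text
clock: 6.43
tool_pos: [0.5532, 0.2047, 0.1321]
orientation: [-179.9, 0.0, -98.1]
force: [-0.4, -0.8, 0.2]
opening: 0.0202
```

>>> arm_command([
  [[0,0,0,0,0,-0.1,0],[0,0,0,0,0,-0.2,0],[0,0,0,0,0,-0.2,0]],
])

```text
clock: 6.68
tool_pos: [0.5538, 0.2049, 0.1309]
orientation: [-179.9, 0.1, -98.1]
force: [-0.7, -1.2, 6.0]
opening: 0.0199
```

>>> arm_command([
  [[0,0,0,0,0,-0.1,0],[0,0,0,0,0,-0.2,0],[0,0,0,0,0,-0.2,0]],
])

```text
clock: 6.93
tool_pos: [0.5544, 0.2051, 0.1297]
orientation: [-179.8, 0.1, -98.1]
force: [-0.9, -1.3, 11.4]
opening: 0.0199
```

>>> arm_command([
  [[0,0,0,0,0,-0.1,0],[0,0,0,0,0,-0.1,0],[0,0,0,0,0,-0.1,0]],
])

```text
clock: 7.18
tool_pos: [0.5546, 0.2052, 0.1291]
orientation: [-179.8, 0.1, -98.1]
force: [-1.1, -0.7, 11.3]
opening: 0.0201
```

>>> arm_command([
  [[0,0,0,0,0,-0.1,0],[0,0,0,0,0,-0.1,0],[0,0,0,0,0,-0.1,0]],
])

```text
clock: 7.43
tool_pos: [0.5549, 0.2053, 0.1282]
orientation: [-179.7, 0.1, -98.1]
force: [0.0, -1.2, 12.5]
opening: 0.0197
```

>>> arm_command([
  [[0,0,0,0,0,-0.1,0],[0,0,0,0,0,-0.1,0],[0,0,0,0,0,-0.1,0]],
])

```text
clock: 7.68
tool_pos: [0.555, 0.2052, 0.1269]
orientation: [-179.7, 0.1, -98.1]
force: [0.6, -1.0, 9.2]
opening: 0.0199
```

>>> arm_command([
  [[0,0,0,0,0,-0.1,0],[0,0,0,0,0,-0.1,0],[0,0,0,0,0,-0.1,0]],
])

```text
clock: 7.93
tool_pos: [0.5536, 0.2047, 0.124]
orientation: [-179.9, 0.1, -98.1]
force: [3.7, -0.7, -2.4]
opening: 0.02
```

>>> arm_command([
  [[0,0,0,0,0,-0.1,0],[0,0,0,0,0,-0.2,0],[0,0,0,0,0,-0.2,0]],
])

```text
clock: 8.18
tool_pos: [0.5516, 0.2043, 0.1198]
orientation: [179.8, -0.1, -98.2]
force: [2.0, 1.1, -11.7]
opening: 0.0199
```

>>> arm_command([
  [[0,0,0,0,0,-0.1,0],[0,0,0,0,0,-0.1,0],[0,0,0,0,0,-0.1,0]],
])

```text
clock: 8.43
tool_pos: [0.552, 0.2044, 0.1194]
orientation: [179.9, -0.0, -98.2]
force: [2.2, 2.2, -14.8]
opening: 0.02
```

>>> arm_command([
  [[0,0,0,0,0,-0.1,0],[0,0,0,0,0,-0.1,0],[0,0,0,0,0,-0.1,0]],
])

```text
clock: 8.68
tool_pos: [0.5523, 0.2045, 0.1191]
orientation: [179.9, -0.0, -98.1]
force: [-0.5, 1.5, -11.8]
opening: 0.0195
```

>>> arm_command([
  [[0,0,0,0,0,-0.1,0],[0,0,0,0,0,-0.1,0],[0,0,0,0,0,-0.1,0]],
])

```text
clock: 8.93
tool_pos: [0.5525, 0.2044, 0.1189]
orientation: [180.0, -0.0, -98.1]
force: [-3.8, 1.3, -2.7]
opening: 0.0198
```

>>> arm_command([
  [[0,0,0,0,0,-0.05,1],[0,0,0,0,0,-0.05,1],[0,0,0,0,0,-0.05,1],[0,0,0,0,0,-0.05,1],[0,0,0,0,0,-0.05,1],[0,0,0,0,0,-0.05,1]],
])

```text
clock: 9.43
tool_pos: [0.5531, 0.2045, 0.1183]
orientation: [-180.0, 0.0, -98.1]
force: [-0.7, -0.1, -0.3]
opening: 0.0542
```

>>> arm_command([
  [[0,0,0,0,0,1,1],[0,0,0,0,0,3,1],[0,0,0,0,0,6,1],[0,0,0,0,0,9,1],[0,0,0,0,0,10,0],[0,0,0,0,0,10,0],[0,0,0,0,0,10,0],[0,0,0,0,0,10,0]],
])

```text
clock: 10.1
tool_pos: [0.5523, 0.2043, 0.2175]
orientation: [180.0, -0.0, -98.1]
force: [0.7, -0.6, -0.3]
opening: 0.0653
```

```bash
python3 - <<'E'
from h import *
o=ctrl.get_obs();print(o["clock"],o["tool_pos"],o["orientation"],o["force"],o["opening"])
a=ctrl.snapshot("scene");b=ctrl.snapshot("side")
out=[]
for n,i in(("scene",a),("side",b)):
    p=proj(cam(n),[.5535,.205,.12])[0];x,y=int(p[0])-50,int(p[1])-75;print(n,p,x,y)
    out.append(cv2.resize(i[y:y+150,x:x+100],(400,600),interpolation=cv2.INTER_CUBIC))
cv2.imwrite("pics/c3.png",np.hstack(out))
E
```

```text
10.1 [0.55229212 0.20428555 0.21752104] [ 1.79950845e+02 -2.29638226e-02 -9.81484125e+01] [ 0.73925276 -0.59175306 -0.3413283 ] 0.06532070743160595
scene [235.93672806 301.66463672] 185 226
side [308.85811853 152.72137731] 258 77
```

View pics/c3.png

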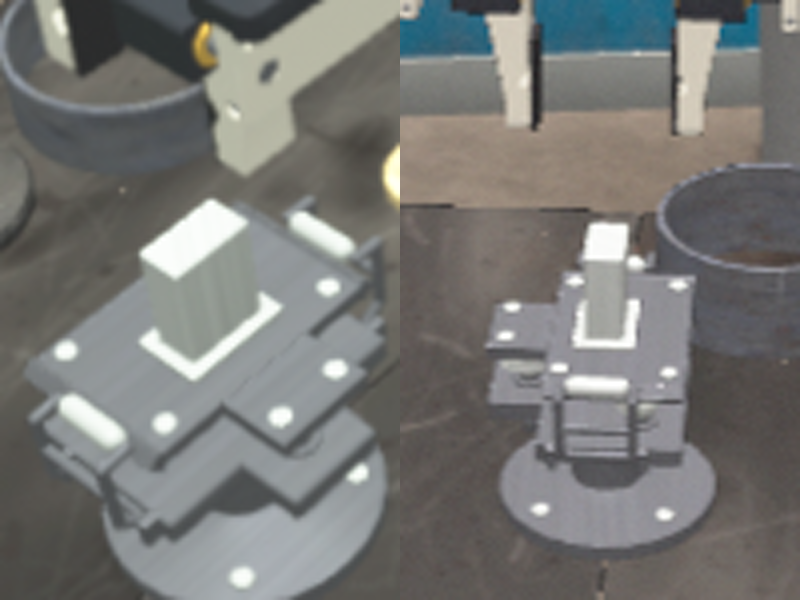

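Both rollers lie over the slab's side edges, plate level on the mount, fingers clear. Now shut the fingers and push on the flat grip top (z≈0.159).

>>> arm_command([
  [[0,0,0,0.05,0.05,0,0],[0,0,0,0.05,0.05,0,0],[0,0,0,0.05,0.05,0,0],[0,0,0,0.05,0.05,0,0],[0,0,0,0.05,0.05,-2,0],[0,0,0,0.05,0.05,-4,0],[0,0,0,0.05,0.05,-5,0],[0,0,0,0.05,0.05,-5.2,0]],
])

```text
clock: 10.87
tool_pos: [0.5522, 0.2043, 0.1638]
orientation: [179.8, -0.1, -98.2]
force: [-0.7, 0.1, -0.7]
opening: 0.0042
```

>>> arm_command([
  [[0,0,0,0,0,0,0],[0,0,0,0,0,-0.1,0],[0,0,0,0,0,-0.2,0],[0,0,0,0,0,-0.3,0],[0,0,0,0,0,-0.3,0],[0,0,0,0,0,-0.3,0]],
])

```text
clock: 11.37
tool_pos: [0.5534, 0.2051, 0.1635]
orientation: [-180.0, 0.0, -98.1]
force: [-1.6, 0.0, 0.5]
opening: 0.0003
```

>>> arm_command([
  [[0,0,0,0,0,-0.1,0],[0,0,0,0,0,-0.2,0],[0,0,0,0,0,-0.2,0],[0,0,0,0,0,-0.2,0]],
])

```text
clock: 11.7
tool_pos: [0.5532, 0.205, 0.161]
orientation: [180.0, -0.0, -98.1]
force: [0.0, 1.0, -0.0]
opening: 0.0006
```

>>> arm_command([
  [[0,0,0,0,0,-0.1,0],[0,0,0,0,0,-0.2,0],[0,0,0,0,0,-0.2,0],[0,0,0,0,0,-0.2,0]],
])

```text
clock: 12.03
tool_pos: [0.5533, 0.205, 0.1589]
orientation: [180.0, -0.0, -98.1]
force: [1.0, 0.8, -0.0]
opening: 0.0006
```

>>> arm_command([
  [[0,0,0,0,0,-0.1,0],[0,0,0,0,0,-0.1,0],[0,0,0,0,0,-0.1,0]],
])

```text
clock: 12.28
tool_pos: [0.5532, 0.205, 0.158]
orientation: [180.0, -0.0, -98.1]
force: [0.2, -0.3, -0.2]
opening: 0.0006
```

>>> arm_command([
  [[0,0,0,0,0,-0.1,0],[0,0,0,0,0,-0.1,0],[0,0,0,0,0,-0.1,0]],
])

```text
clock: 12.53
tool_pos: [0.5533, 0.205, 0.157]
orientation: [180.0, -0.0, -98.1]
force: [0.8, -0.7, -0.5]
opening: 0.0006
```

>>> arm_command([
  [[0,0,0,0,0,-0.1,0],[0,0,0,0,0,-0.1,0],[0,0,0,0,0,-0.1,0]],
])

```text
clock: 12.78
tool_pos: [0.5533, 0.205, 0.156]
orientation: [180.0, -0.0, -98.1]
force: [-1.1, -1.2, -0.8]
opening: 0.0008
```

>>> arm_command([
  [[0,0,0,0,0,-0.1,0],[0,0,0,0,0,-0.1,0],[0,0,0,0,0,-0.1,0]],
])

```text
clock: 13.03
tool_pos: [0.5535, 0.2051, 0.1556]
orientation: [-180.0, 0.0, -98.1]
force: [-1.6, -0.1, 4.4]
opening: 0.0003
```

>>> arm_command([
  [[0,0,0,0,0,-0.1,0],[0,0,0,0,0,-0.1,0],[0,0,0,0,0,-0.1,0]],
])

```text
clock: 13.28
tool_pos: [0.5536, 0.2051, 0.1555]
orientation: [-179.9, 0.0, -98.1]
force: [-3.3, -1.0, 11.2]
opening: 0.0006
```

>>> arm_command([
  [[0,0,0,0,0,-0.1,0],[0,0,0,0,0,-0.1,0],[0,0,0,0,0,-0.1,0],[0,0,0,0,0,-0.1,0]],
])

```text
clock: 13.62
tool_pos: [0.5538, 0.2052, 0.1554]
orientation: [-179.9, 0.1, -98.1]
force: [-6.3, -0.3, 16.8]
opening: 0.0003
```

>>> arm_command([
  [[0,0,0,-0.05,0,0,0],[0,0,0,-0.1,0,0,0],[0,0,0,-0.1,0,0,0],[0,0,0,-0.1,0,0,0]],
])

```text
clock: 13.95
tool_pos: [0.5535, 0.2052, 0.1553]
orientation: [-179.8, 0.1, -98.1]
force: [-2.1, -0.9, 14.4]
opening: 0.0006
```

>>> arm_command([
  [[0,0,0,0,0,0.2,0],[0,0,0,0,0,0.5,0],[0,0,0,0,0,1.5,0],[0,0,0,0,0,4,0],[0,0,0,0,-3,7,0],[0,0,0,0,-7,9,0],[0,0,0,0,-11,9,0],[0,0,0,0,-11,9,0]],
])

```text
clock: 14.62
tool_pos: [0.5522, 0.0907, 0.2456]
orientation: [-179.9, 0.1, -98.3]
force: [-0.2, 0.3, -0.3]
opening: 0.0003
```

```bash
python3 - <<'E'
from h import *
o=ctrl.get_obs();print(o["clock"],o["tool_pos"],o["force"],o["opening"])
a=ctrl.snapshot("scene");b=ctrl.snapshot("side")
out=[]
for n,i in(("scene",a),("side",b)):
    p=proj(cam(n),[.5535,.205,.12])[0];x,y=int(p[0])-50,int(p[1])-75;print(n,x,y)
    out.append(cv2.resize(i[y:y+150,x:x+100],(400,600),interpolation=cv2.INTER_CUBIC))
cv2.imwrite("pics/c4.png",np.hstack(out))
E
```

```text
14.6167 [0.55224835 0.09074889 0.24555206] [-0.19708009  0.26930027 -0.29516638] 0.0002903655684893117
scene 185 226
side 258 77
```

View pics/c4.png

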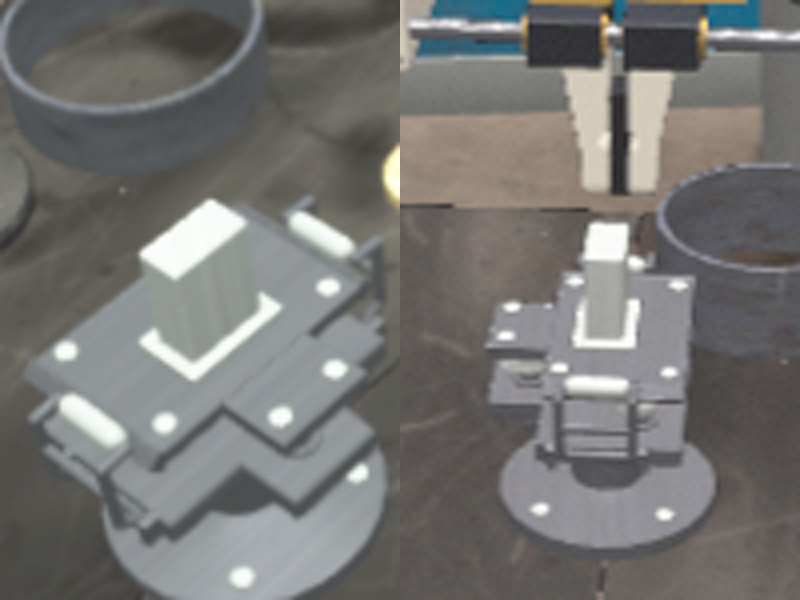

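The plate is unchanged after the push: rollers over both edges, and the arm is clear. I do a last numeric check, then hand in if it is level.

```bash
python3 - <<'E'
from h import *
s=cam("scene");d=cam("side")
f=lambda p,o:((np.array(p,float)+.5)/4-.5+o)
P=np.array([tri(s,f(a,(185,226)),d,f(np.array(b)-(400,0),(258,77))) for a,b in(((66,351),(679,285)),((165,424),(573,282)),((328,287),(559,368)),((281,416),(512,307)),((336,369),(506,335)))])
print(P.round(4)); c=P[:,2].mean()
n=np.linalg.svd(P-P.mean(0))[2][2];print("tilt rad",np.arccos(abs(n[2])))
x=(P[0]+P[2])/2-P[3:].mean(0);print("yaw",np.degrees(np.arctan2(x[1],x[0])),"axis",(P[0]+P[2])/2-.0055*x/np.linalg.norm(x))
print("griptop",tri(s,f((195,238),(185,226)),d,f((207,241),(258,77))))
a0=cv2.imread("pics/scene0.png").astype(int);a=ctrl.snapshot("scene").astype(int)
for n,(x,y) in(("brass",(295,270)),("vee",(385,306))): print(n,np.abs(a-a0)[y-22:y+22,x-20:x+20].mean())
E
```

```text
[[0.5935 0.2417 0.1075]
 [0.5391 0.2494 0.1074]
 [0.5279 0.1663 0.1077]
 [0.5062 0.2255 0.1076]
 [0.5022 0.1979 0.1079]]
tilt rad 0.0033850950641491555
yaw -7.752584382279155 axis [0.55524626 0.2047363  0.10761218]
griptop [0.55360973 0.20477298 0.15524479]
brass 2.813257575757576
vee 3.365340909090909
```

```bash
python3 -c "
from plant import ctrl
print(ctrl.close_job())"
```

```text
the job is handed in; nothing more can be done
None
```

I set the dark plate on the three-ball mount nose over nose, bedded it with one push, released it and handed the job in at about 15 s. No verdict is reported, so the points below are my own checks.

- **Pressing on:** I pressed the plate down by its grip until the rollers snapped. The tool force peaked at about 12.5 N, roughly 17 N on the plate with its weight. The rollers then pulled the plate home.
- **Bedding push:** I pushed straight down on the flat grip top with shut fingers, reaching 16.8 N and holding at about 14.4 N. At 16.8 N there was also about 6 N of sideways force, which I eased to about 2 N before lifting off. I could not measure the plate's contact force on the mount directly.
- **Final look:**
  - Both rollers sit over the side edges.
  - Plate tilt is about 0.003 rad, against a limit of 0.03.
  - Yaw is −7.8°, against −7.5° to −9° measured for the mount.
  - The plate's position is within about 2 mm of the mount axis I measured.
  - The arm is clear, and the tool force is about zero.
- **Bystanders:** The image patches around the brass disc and vee block barely changed from the start.
- **Disagreement:** The slab dots put the underside 2.8 mm above the ball centres instead of 1.7 mm. The grip top by camera and the finger contact height read about 1 mm below the expected home height. Both are within the camera calibration error.

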